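Shim the short foot of the board holder

TASK

The steel circuit-board holder rocks because its front right foot is too short. First slide the flat aluminium shim under that foot from the front, its blue dot under the foot's axis, then slide the orange tapered shim in from the right, between flat shim and foot, and press it in gently until the foot bears firmly on it and the holder no longer rocks. Do not shove the holder along the bench or jack it up, leave the other things alone, and let go of everything.

Things in the scene. Friction and masses are not known exactly. Their poses are not given: they have to be found in the camera images.
- holder: Board holder, about 5.5 kg, loose on the bench: grey steel plate 280 (x) x 220 (y) x 12 mm, top 34 mm above the bench, low rails, green board and a dark block on it (under 75 mm high). Origin: on the bench under the plate's middle; x to its rear, y to its left, z up. Three 22 mm rubber feet carry it level; the brass front right foot is short: about 3 N down on that corner rocks it.
- foot_screw (a point): Axis of the short foot, 124 mm in front and 94 mm right of the holder's origin, 16 mm inside both plate edges: point on the plate's top face (34 mm up) under a brass screw head 18 mm across, 6 mm high. Axes as the holder's. The foot is a brass dome of 9 mm radius hanging 8 to 13 mm above the bench; the exact height is not measured.
- flat_shim: Flat aluminium shim, 60 g: plate 4 mm thick, 56 mm wide, with an upright blue tab (12 mm along x, 14 mm along y, top 52 mm above the underside) to grip. Origin: underside, below the tab's middle. x points from the tab to the leading edge at x = +70 mm; z up.
- flat_mark (a point): Blue dot on the top face of the flat shim, 50 mm from the tab's middle along x: it belongs under the axis of the short foot.
- wedge_shim: Orange tapered shim, 60 g, 24 mm wide; gripping tab as on the flat shim (12 x 14 mm, top 52 mm up). Origin: flat underside, below the tab's middle; x points to the thin end at +110 mm, z up. 2.5 mm thick at the thin end, 1 mm more per 10 mm up to 10.5 mm at x = +30 mm, level from there to the tab. From first touch of the foot, some 4 to 8 mm more, the push rising to 8 to 10 N, seat it; friction holds it.
- wedge_tip (a point): Middle of the thin end of the tapered shim, on its underside.
- meter: Red multimeter, 150 x 75 x 34 mm, lying flat; origin under its middle. Leave alone.
- driver: Blue screwdriver, 170 mm long, lying; origin under its middle, handle to -x. Leave alone.
- jar: Pale grey jar with white cap, 52 mm across and 75 mm high; origin under its middle. Leave alone.

How it is judged:
On the way, in this order (a step that is already met when the one before it is completed fails the run):
1. the flat shim lies on the bench with its blue dot under the short foot's axis (horizontal distance between flat_mark and foot_screw below 0.015 m and height (world z) of flat_shim below 0.003 m), for 0.2 s.
2. the tapered shim is between flat shim and foot and carries the foot (y of wedge_tip in the frame of foot_screw above 0.008 m and y of wedge_shim in the frame of foot_screw below -0.02 m and contact force between wedge_shim and holder above 2 N and contact force between wedge_shim and flat_shim above 1.5 N), for 0.2 s.
At the end, for the whole second after the job is handed in: Flat shim on the bench, its dot within 15 mm of the foot's axis; tapered shim on it, its thin end at least 8 mm past the axis, pressed by the foot with 2 to 15 N; holder level within 0.012 rad and within 12 mm of where it stood; all released and at rest (all of step 1 and all of step 2 and contact force between wedge_shim and holder below 15 N and angle between holder's own z axis and vertical below 0.012 rad and distance of foot_screw from where it was at the start of the episode below 0.012 m and linear speed of each of wedge_shim, holder below 0.01 m/s); the robot touches nothing.
It fails at once if the tapered shim is forced under the holder with more than 25 N (contact force between wedge_shim and holder above 25 N).
It fails at once if the holder is shoved more than 15 mm along the bench (distance of holder from where it was at the start of the episode above 0.015 m).
It fails at once if the meter, the screwdriver or the jar is moved more than 20 mm (distance of any of meter, driver, jar from where it was at the start of the episode above 0.02 m).
It also fails if it takes over 56 s, if anything falls off the work surface, if the arm or the gripper's body presses on something with over 40 N, if the wrist force passes 120 N, or if a joint passes its speed limit or range.

ROBOT

A 6-joint arm with a two-finger parallel gripper is mounted at the origin on the work surface. World frame = base frame: x ahead of the robot, y to its left, z up, the work surface at z = 0. Lengths are in m, angles in rad, forces in N, time in s.
With the tool pointing down it reaches from about 0.375 to 0.925 m from the base axis. Payload 5.7 kg.
Tool frame: the origin (TCP) lies midway between the tips of the shut fingers; the grasp point (between the pads) lies 19 mm behind it; z points along the fingers, y is the direction in which the jaws open and shut (so a half turn about z gives the same grasp; the last joint's range is limited). The gripper opens to 85 mm and grips with 20 to 120 N. Pads are 22 mm wide; open, the fingers measure 114 mm over their backs; the gripper's body (76 mm by 85 mm) begins 54 mm behind the grasp point. The pads swing forward as they close: fully open they stand 13 mm farther back than shut.
Start: joints at [1.141, 0.359, 1.51, -0, 1.272, -0.115], TCP at [0.186, 0.57, 0.231] pointing down, gripper open.
Joint ranges: [-2.97, 2.97], [-1.01, 2.36], [0.21, 2.38], [-0.96, 4.11], [0.2, 2.71], [-2.98, 2.98]. Speed limits (rad/s): [2.39, 2.39, 3.14, 3.14, 3.14, 3.14].

INTERFACE

Orientations are given as [roll, pitch, yaw] about the fixed x, y, z axes, in that order (R = Rz(yaw) Ry(pitch) Rx(roll)).
In Python, from workcell import bot gives the robot as it stands.
- The arm moves only by the tool apply_moves, never from a script. Its argument "commands" is text: rows parted by semicolons, each of 7 numbers parted by spaces: the shift along the world's x, y, z in m, then the turn, a rotation vector about the world's x, y, z in degrees, then the closure, from -1 (fully open) to 1 (shut), so that 0 is half open. In form: tx ty tz ax ay az claw; .... A call has 1 to 20 rows; each row shifts and turns the commanded pose from where the row before left it; what a row does not reach is not made up. A row lasts 1/12 s, in which the tool goes at most 41.7 mm and 7.16 degrees, less where a joint would pass 70% of its speed; a pose out of reach is approached as far as the arm can. A call with a gripper value outside its range is refused whole. The fingers move at their own pace and stop on an object; "force" is the grip in N (left out, the last holds). Time passes only in rows, so rows that do not move let the fingers close. It gives the time, the measured TCP pose, the force and the opening at its end, in the units of the state.
- bot.observe(): the state, without advancing time (a new reading comes with each control period).
- bot.camera(name): name is "scene" or "top" or "wrist"; returns a dict with "image" (384x512x3 uint8, blue, green, red), "range_z" (384x512 float32, m along the optical axis (not along the pixel's ray), 0 where there is no reading), "mtx" (3x3 intrinsics, pixels), "position" and "orientation" of the camera in the world. Camera axes: x right, y down, z forward; pixel columns grow to the right and rows downward; lengths in m; the calibration is good to about 2 mm. A picture is of the moment at which its call begins.
- bot.job_done(): hands the job in, once; it reports no verdict.
The state is a dict: "time": time; "qpos": joint angles; "qd": joint speeds; "tau": joint torques, N m; "tool_pos": TCP position; "ee_rot": TCP orientation; "force": force on the tool from outside, world axes, zero at the start; "moment": the same for the moment, N m; "finger_gap": opening from 0.0 (shut) to 1.0 (fully open).
Only numpy, scipy, OpenCV 4.12 (cv2) and the standard library are available. Lean on these libraries where they do the work, as an engineer would, in place of code of your own. Each camera call takes 0.05 s, during which the arm holds its last target. There are 200 camera calls.

## Working session

There is one attempt and no reset: what is moved stays moved. The work goes in short steps, Python scripts to look and compute and a tool call to move; the robot and the scene stay as the last step left them, time stands still between calls to the robot, and variables do not carry over. Pictures are saved under pics/ and viewed, about 8 in all and at most 12, crops included, and the job is handed in when it is done.

Besides the shell and the picture viewer there is one more tool, called after "Emit:" by a JSON object that holds its "api" and its "payload", one argument or row to a line. apply_moves: Moves the arm, as the interface text tells. Its arguments: {"type":"object","properties":{"commands":{"type":"string"},"force":{"type":"number"}},"required":["commands"]}

```bash
mkdir -p pics; cat > h.py <<'E'
import numpy as np,cv2
from scipy.spatial.transform import Rotation as R
from workcell import bot
def rot(o):
    o=np.array(o,float)
    if o.shape==(3,3): return o
    return R.from_euler('xyz',o).as_matrix() if o.size==3 else R.from_quat(o).as_matrix()
def cloud(c):
    K=np.array(c['mtx']);z=c['range_z'];v,u=np.mgrid[:z.shape[0],:z.shape[1]]
    P=np.stack([(u-K[0,2])/K[0,0]*z,(v-K[1,2])/K[1,1]*z,z],-1)
    return P@rot(c['orientation']).T+np.array(c['position'])
E
python3 - <<'E'
from h import *
print(bot.observe())
for n in('top','scene'):
    c=bot.camera(n);print(n,c['position'],c['orientation'],c['mtx'])
    cv2.imwrite(f'pics/{n}0.png',cv2.resize(c['image'],(800,600)))
    np.savez(f'{n}0.npz',P=cloud(c),im=c['image'])
E
```

```text
{'time': 0.0, 'qpos': array([ 1.14089652e+00,  3.59499718e-01,  1.51146298e+00, -1.49710286e-05,
        1.27249285e+00, -1.15084877e-01]), 'qd': array([ 0.00230564, -0.00120735, -0.00025101,  0.0013442 , -0.00173566,
       -0.00150959]), 'tau': array([-2.43276467e-03, -5.27628064e+01, -2.78614229e+01, -2.12281261e-04,
        1.36749737e-02,  1.70165612e-05]), 'tool_pos': array([0.18549642, 0.5698749 , 0.23044511]), 'ee_rot': array([-3.13974044e+00, -1.99711044e-04,  2.82678196e+00]), 'force': array([-0.57074835, -0.44096249,  0.68042307]), 'moment': array([-0.01261963, -0.07399395, -0.04728354]), 'finger_gap': 0.9996416454662626}
top [0.36498044 0.04648879 1.19609248] [-2.96278505  0.00761662 -1.59305298] [[419.77153965   0.         257.53167144]
 [  0.         419.77153965 193.99423482]
 [  0.           0.           1.        ]]
scene [1.35066213 0.03973003 0.72355415] [-2.29135132 -0.00623398  1.59609323] [[357.23871024   0.         251.90904969]
 [  0.         357.23871024 188.93802778]
 [  0.           0.           1.        ]]
```

View pics/top0.png

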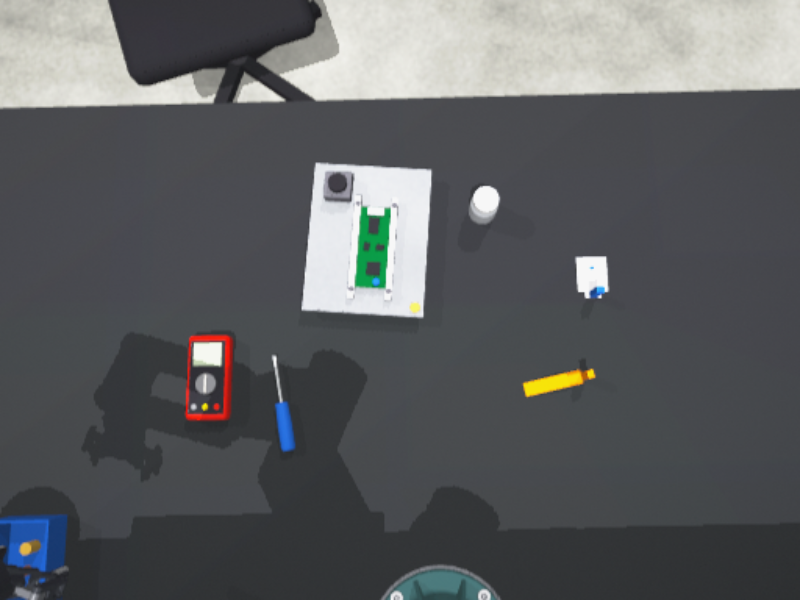

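View pics/scene0.png

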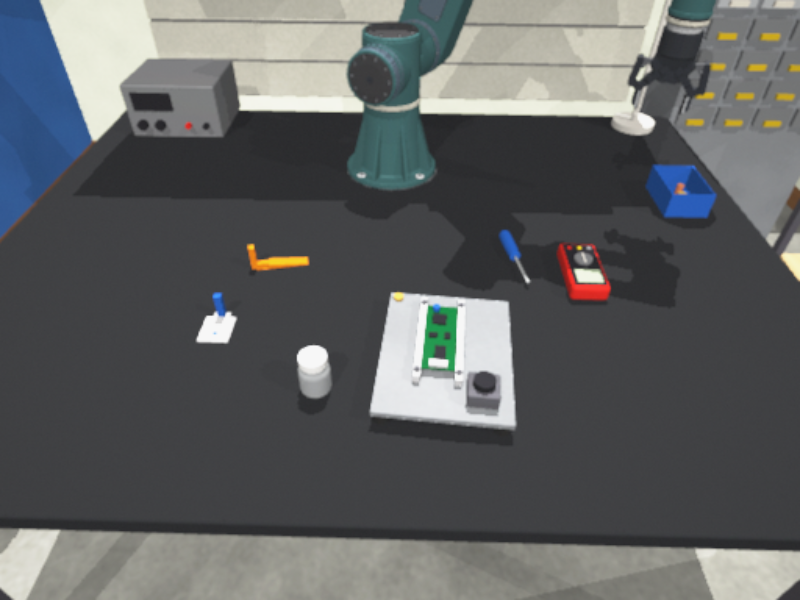

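The top view shows the holder's screw at (415,307), the flat shim at (592,272) with its tab to the front, the wedge at (558,382) with its tab to the right, and the jar at (484,205). Next I'll measure these from the depth data.

```bash
python3 - <<'E'
from h import *
for n in('top','scene'):
    d=np.load(n+'0.npz');P=d['P'];im=d['im'];hsv=cv2.cvtColor(im,cv2.COLOR_BGR2HSV);H,S,V=[hsv[...,i].astype(int) for i in range(3)]
    x,y,z=P[...,0],P[...,1],P[...,2]
    reg=lambda a,b,c,e:(x>a)&(x<b)&(y>c)&(y<e)
    def pr(nm,m):
        m=m&(z>-.02)
        if m.sum()<3: print(n,nm,m.sum());return
        q=P[m];print(n,nm,m.sum(),q.mean(0).round(4),q[:,2].min().round(3),q[:,2].max().round(3))
        return q
    blue=(H>100)&(H<125)&(S>120)
    pr('flat tab top',blue&(y<-.2)&(z>.042)); pr('dot',blue&(y<-.2)&(z<.015))
    f=pr('flat plate',(V>150)&(S<60)&(z<.015)&(z>-.01)&(y<-.22)&(x>.35)&(x<.75))
    if f is not None: print(cv2.minAreaRect((f[:,:2]*1000).astype(np.float32)))
    org=(H>5)&(H<25)&(S>150)&(y<-.05)&(x>.2)&(x<.6)
    pr('w tab top',org&(z>.042))
    w=pr('wedge',org&(z<.025))
    if w is not None: print(cv2.minAreaRect((w[:,:2]*1000).astype(np.float32)))
    pr('screw',(H>20)&(H<35)&(S>120)&(z>.025)&(x>.35)&(y<.1)&(y>-.15))
    h=pr('holder',(z>.027)&(z<.042)&(S<50)&(V>120)&reg(.3,.85,-.1,.35))
    if h is not None:
        print(cv2.minAreaRect((h[:,:2]*1000).astype(np.float32)))
    j=pr('jar',(z>.06)&reg(.4,.8,-.2,-.05))
    t=pr('bench',(abs(z)<.02)&reg(.4,.5,-.2,-.1))
E
```

```text
top flat tab top 16 [ 0.589  -0.2997  0.0502] 0.043 0.055
top dot 11 [ 0.5961 -0.3034  0.0037] -0.002 0.01
top flat plate 432 [ 0.6293 -0.3004  0.0038] -0.005 0.011
((623.0310668945312, -302.8343505859375), (59.597007751464844, 78.60355377197266), 89.39088439941406)
top w tab top 14 [ 0.4422 -0.2702  0.0493] 0.042 0.056
top wedge 143 [ 0.4309 -0.2271  0.004 ] -0.006 0.023
((431.2266540527344, -228.1292724609375), (27.902341842651367, 130.54307556152344), 11.915365219116211)
top screw 24 [0.5662 0.0299 0.0413] 0.037 0.046
top holder 5266 [0.6952 0.1117 0.034 ] 0.027 0.042
((695.9591064453125, 64.05178833007812), (317.9971923828125, 281.3332824707031), 84.78837585449219)
top jar 224 [ 0.7547 -0.1015  0.0741] 0.061 0.081
top bench 1238 [ 0.4497 -0.15    0.0005] -0.007 0.01
scene flat tab top 173 [-0.9148 -1.4252  0.0605] 0.043 0.102
scene dot 195 [-1.1101 -1.559  -0.0017] -0.02 0.015
scene flat plate 368 [ 0.6322 -0.298   0.0035] -0.003 0.007
((626.1199951171875, -299.2688903808594), (79.39337158203125, 59.39378356933594), 0.8792669773101807)
scene w tab top 20 [ 0.4447 -0.2701  0.0487] 0.043 0.054
scene wedge 209 [ 0.4358 -0.2251  0.0051] -0.004 0.025
((403.5860900878906, -222.885498046875), (91.33940124511719, 118.51528930664062), 8.211443901062012)
scene screw 23 [0.6728 0.0333 0.1279] 0.037 0.724
scene holder 4914 [0.7286 0.1087 0.0339] 0.027 0.042
((697.4942626953125, 66.94508361816406), (314.8542785644531, 283.73919677734375), 84.93278503417969)
scene jar 278 [ 0.7633 -0.0999  0.073 ] 0.06 0.078
scene bench 607 [ 4.525e-01 -1.499e-01  3.000e-04] -0.004 0.008
```

Emit:
{"api": "apply_moves", "payload": {
  "commands": "0.022 -0.031 0 0 0 1.5 0;0.022 -0.031 0 0 0 1.5 0;0.022 -0.031 0 0 0 1.5 0;0.022 -0.031 0 0 0 1.5 0;0.022 -0.031 0 0 0 1.5 0;0.022 -0.031 0 0 0 1.5 0;0.022 -0.031 0 0 0 1.5 0;0.022 -0.031 0 0 0 1.5 0;0.022 -0.031 0 0 0 1.5 0;0.022 -0.031 0 0 0 1.5 0;0.022 -0.031 0 0 0 1.5 0;0.022 -0.031 0 0 0 1.5 0"
}}

```text
time: 1.1
tool_pos: [0.4502, 0.1967, 0.2311]
ee_rot: [-3.141, -0.0, -3.141]
force: [1.1, 0.1, -0.3]
finger_gap: 0.496
```

Emit:
{"api": "apply_moves", "payload": {
  "commands": "0.009 -0.038 0 0 0 0 0;0.009 -0.038 0 0 0 0 0;0.009 -0.038 0 0 0 0 0;0.009 -0.038 0 0 0 0 0;0.009 -0.038 0 0 0 0 0;0.009 -0.038 0 0 0 0 0;0.009 -0.038 0 0 0 0 0;0.009 -0.038 0 0 0 0 0;0.009 -0.038 0 0 0 0 0;0.009 -0.038 0 0 0 0 0;0.009 -0.038 0 0 0 0 0;0.009 -0.038 0 0 0 0 0;0.009 -0.038 0 0 0 0 0;0 0 0 0 0 0 0"
}}

```text
time: 2.27
tool_pos: [0.5682, -0.3031, 0.2307]
ee_rot: [-3.137, 0.002, 3.137]
force: [0.6, -0.3, 1.1]
finger_gap: 0.501
```

```bash
python3 - <<'E'
from h import *
o=bot.observe();print(o['time'],o['tool_pos'],o['ee_rot'],o['finger_gap'],o['qpos'])
c=bot.camera('wrist');print(c['position'],c['orientation'],c['mtx'])
np.savez('w1.npz',P=cloud(c),im=c['image'])
cv2.imwrite('pics/w1.png',cv2.resize(c['image'],(800,600)))
# holder fit from top0: main component of plate level
for n in ('top','scene'):
    d=np.load(n+'0.npz');P=d['P'];S=cv2.cvtColor(d['im'],cv2.COLOR_BGR2HSV)
    m=((P[...,2]>.022)&(P[...,2]<.1)&(P[...,0]>.5)&(P[...,0]<.9)&(P[...,1]>-.02)&(P[...,1]<.32)).astype(np.uint8)
    m=cv2.morphologyEx(m,cv2.MORPH_OPEN,np.ones((5,5)))
    q=P[(m>0)&(P[...,2]<.042)]
    print(n,m.sum(),cv2.minAreaRect((q[:,:2]*1000).astype(np.float32)))
E
```

```text
2.2667 [ 0.56818723 -0.30305322  0.23074225] [-3.13694938e+00  1.84062846e-03  3.13688182e+00] 0.5011125343461862 [-0.59553734  0.42017747  1.41346016 -0.00293479  1.30384099 -2.1608502 ]
[ 0.48422394 -0.3012549   0.372361  ] [2.8088037  0.00400612 1.56558906] [[299.76532492   0.         254.66320195]
 [  0.         299.76532492 191.06749914]
 [  0.           0.           1.        ]]
top 7211 ((700.244140625, 112.63396453857422), (220.24642944335938, 281.4151916503906), 84.8942642211914)
scene 6813 ((701.63525390625, 114.12796783447266), (220.25054931640625, 283.57244873046875), 85.01113891601562)
```

View pics/w1.png

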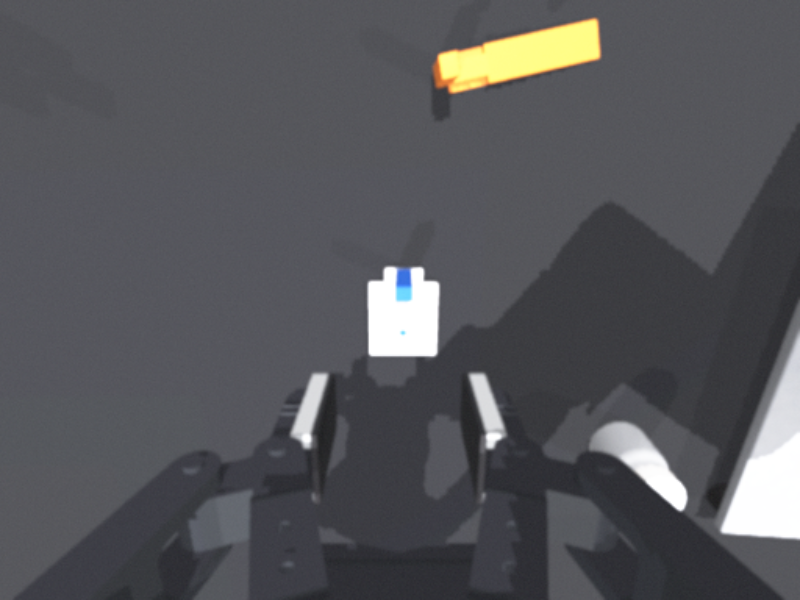

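Wrist view: the flat shim's tab top is at (404,294), its dot at (403,333), the leading edge at (369–437,355); the wedge's tab top is at (449,66) and its thin end at (598,38).

```bash
cat >> h.py <<'E'
def pix(c,u,v,z,s=0.64):
    K=np.array(c['mtx']);d=rot(c['orientation'])@np.array([(u*s-K[0,2])/K[0,0],(v*s-K[1,2])/K[1,1],1]);p=np.array(c['position'])
    return (p+d*(z-p[2])/d[2]).round(4)
E
python3 - <<'E'
from h import *
c=dict(position=[ 0.48422394,-0.3012549,0.372361],orientation=[2.8088037,0.00400612,1.56558906],mtx=[[299.765,0,254.663],[0,299.765,191.0675],[0,0,1]])
for n,u,v,z in [('tabtop',404,294,.052),('dot',403,333,.004),('rl',369,355,.004),('rr',437,355,.004),('tl',369,282,.004),('tr',438,282,.004),('wtab',447,65,.052),('wt1',598,19,.003),('wt2',601,57,.003)]: print(n,pix(c,u,v,z))
E
```

```text
tabtop [ 0.5915 -0.2987  0.052 ]
dot [ 0.6427 -0.2992  0.004 ]
rl [ 0.6633 -0.3288  0.004 ]
rr [ 0.6635 -0.2697  0.004 ]
tl [ 0.5971 -0.3271  0.004 ]
tr [ 0.5973 -0.2704  0.004 ]
wtab [ 0.4426 -0.272   0.052 ]
wt1 [ 0.4081 -0.1641  0.003 ]
wt2 [ 0.4317 -0.1589  0.003 ]
```

Emit:
{"api": "apply_moves", "payload": {
  "commands": "0.0115 0.002 -0.03 0 0 0 0;0.0115 0.002 -0.03 0 0 0 0;0 0 -0.03 0 0 0 0;0 0 -0.03 0 0 0 0;0 0 -0.03 0 0 0 0;0 0 -0.03 0 0 0 0;0 0 -0.02 0 0 0 0;0 0 -0.013 0 0 0 0;0 0 0 0 0 0 1;0 0 0 0 0 0 1;0 0 0 0 0 0 1;0 0 0 0 0 0 1;0 0 0 0 0 0 1;0 0 0 0 0 0 1",
  "force": 40
}}

```text
time: 3.48
tool_pos: [0.5905, -0.2919, 0.0195]
ee_rot: [-3.14, 0.002, 3.141]
force: [-0.5, -0.1, -1.0]
finger_gap: 0.166
```

Emit:
{"api": "apply_moves", "payload": {
  "commands": "0 0 0.02 0 0 0 1;0 0 0.02 0 0 0 1;-0.0125 0.0278 0 0 0 -0.42 1;-0.0125 0.0278 0 0 0 -0.42 1;-0.0125 0.0278 0 0 0 -0.42 1;-0.0125 0.0278 0 0 0 -0.42 1;-0.0125 0.0278 0 0 0 -0.42 1;-0.0125 0.0278 0 0 0 -0.42 1;-0.0125 0.0278 0 0 0 -0.42 1;-0.0125 0.0278 0 0 0 -0.42 1;-0.0125 0.0278 0 0 0 -0.42 1;-0.0125 0.0278 0 0 0 -0.42 1;-0.0125 0.0278 0 0 0 -0.42 1;-0.0125 0.0278 0 0 0 -0.42 1;0 0 0 0 0 0 1;0 0 0 0 0 0 1;0 0 0 0 0 0 1"
}}

```text
time: 4.9
tool_pos: [0.4409, 0.0419, 0.0588]
ee_rot: [-3.141, 0.002, 3.054]
force: [-0.0, -0.0, 0.4]
finger_gap: 0.165
```

```bash
python3 - <<'E'
from h import *
o=bot.observe();print(o['time'],o['tool_pos'],o['ee_rot'],o['finger_gap'])
c=bot.camera('wrist');print(c['position'],c['orientation'])
import pickle;pickle.dump(c,open('w2.pkl','wb'))
cv2.imwrite('pics/w2.png',cv2.resize(c['image'],(800,600)))
E
```

```text
4.9 [0.44092955 0.04186027 0.0588254 ] [-3.14128934e+00  2.17746312e-03  3.05397795e+00] 0.1651043042275521
[0.35724097 0.04997932 0.20042037] [ 2.80853648e+00 -4.00563247e-04  1.48270776e+00]
```

View pics/w2.png

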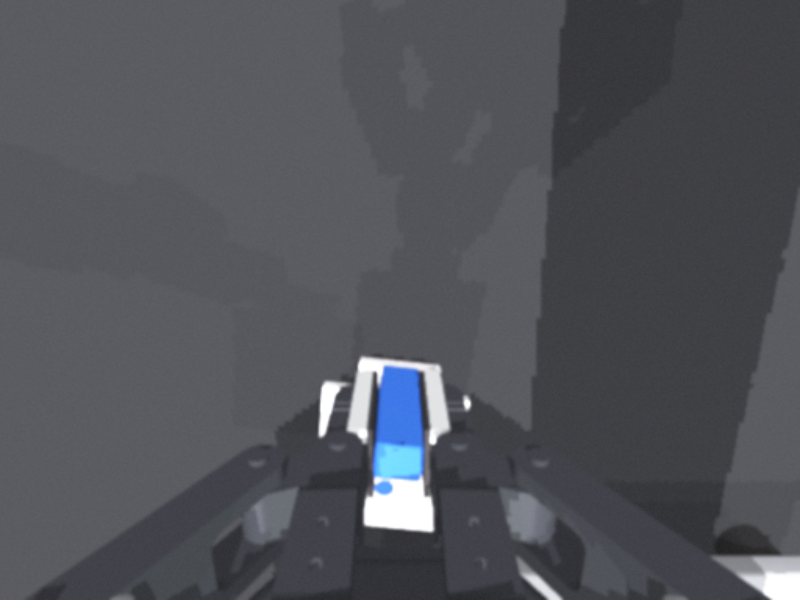

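The shim is held, but it looks slightly yawed: the dot is at (384,488) and the rear edge runs from (361,358) to (440,365). I'll compute its yaw.

```bash
python3 - <<'E'
from h import *
import pickle;c=pickle.load(open('w2.pkl','rb'))
for dz in (.039,):
  for n,u,v,z in [('tabtop',398,461,.052),('dot',384,488,.004),('rearL',361,358,.004),('rearR',440,365,.004),('shoulderL',323,383,.004),('frontL',365,526,.004),('frontR',432,530,.004)]: print(n,pix(c,u,v,z+dz))
E
```

```text
tabtop [0.4431 0.0425 0.091 ]
dot [0.4936 0.0322 0.043 ]
rearL [0.4336 0.0295 0.043 ]
rearR [0.4391 0.0586 0.043 ]
shoulderL [0.4428 0.014  0.043 ]
frontL [0.5127 0.0222 0.043 ]
frontR [0.5174 0.0506 0.043 ]
```

Emit:
{"api": "apply_moves", "payload": {
  "commands": "0 0 -0.013 0 0 1.67 1;0 0 -0.013 0 0 1.67 1;0 0 -0.0125 0 0 1.67 1;0 0 0 0 0 0 1;0.005 -0.0005 0 0 0 0 1;0.005 -0.0005 0 0 0 0 1;0.005 -0.0005 0 0 0 0 1;0.005 -0.0005 0 0 0 0 1;0.005 -0.0005 0 0 0 0 1;0.005 -0.0005 0 0 0 0 1;0.005 -0.0005 0 0 0 0 1;0.005 -0.0005 0 0 0 0 1;0.005 -0.0005 0 0 0 0 1;0.005 -0.0005 0 0 0 0 1;0.005 -0.0005 0 0 0 0 1;0.005 -0.0005 0 0 0 0 1;0.005 -0.0005 0 0 0 0 1;0.005 -0.0005 0 0 0 0 1;0.0045 0 0 0 0 0 1;0 0 0 0 0 0 1"
}}

```text
time: 6.62
tool_pos: [0.5159, 0.035, 0.0199]
ee_rot: [-3.141, 0.002, 3.14]
force: [0.2, 0.4, -0.8]
finger_gap: 0.163
```

```bash
python3 - <<'E'
from h import *
import pickle
o=bot.observe();print(o['time'],o['tool_pos'],o['ee_rot'],o['force'],o['moment'])
c=bot.camera('wrist');pickle.dump(c,open('w3.pkl','wb'))
cv2.imwrite('pics/w3.png',cv2.resize(c['image'],(800,600)))
E
```

```text
6.6167 [0.51587264 0.03496078 0.01991384] [-3.14139523e+00  1.68181625e-03  3.14028417e+00] [ 0.18752469  0.4141532  -0.82461848] [ 0.03558674  0.04679336 -0.01242729]
```

View pics/w3.png

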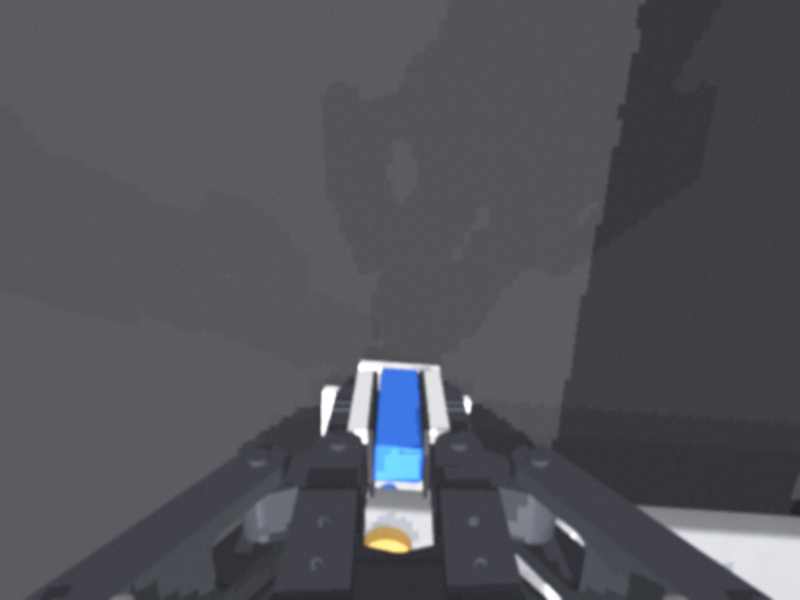

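The screw head is at (388,540) and the tab top at (398,464); the dot is half-hidden at (388,487).

```bash
python3 - <<'E'
from h import *
import pickle;c=pickle.load(open('w3.pkl','rb'))
for n,u,v,z in [('screw',388,538,.040),('screwL',364,541,.04),('screwR',411,541,.04),('tabtop',398,464,.052),('dot',389,488,.004),('rearL',361,361,.004),('rearR',439,366,.004)]: print(n,pix(c,u,v,z))
P=cloud(c);print(P[int(540*.64),int(388*.64)])
E
```

```text
screw [0.5583 0.0324 0.04  ]
screwL [0.5596 0.0243 0.04  ]
screwR [0.5596 0.04   0.04  ]
tabtop [0.5191 0.0358 0.052 ]
dot [0.5692 0.032  0.004 ]
rearL [0.5109 0.022  0.004 ]
rearR [0.5131 0.0512 0.004 ]
[0.56100627 0.03213558 0.03786594]
```

Emit:
{"api": "apply_moves", "payload": {
  "commands": "0 0 0 0 0 0 0.3;0 0 0 0 0 0 0.3;0 0 0 0 0 0 0.3;0 0 0.02 0 0 0 0.3;0 0 0.03 0 0 0 0.3;0 0 0.03 0 0 0 0.1;0 0 0.03 0 0 0 0"
}}

```text
time: 7.25
tool_pos: [0.5134, 0.0351, 0.1307]
ee_rot: [-3.142, -0.001, 3.14]
force: [0.5, -0.4, 0.1]
finger_gap: 0.504
```

Emit:
{"api": "apply_moves", "payload": {
  "commands": "-0.0061 -0.0255 0 0 0 -6.5 0;-0.0061 -0.0255 0 0 0 -6.5 0;-0.0061 -0.0255 0 0 0 -6.5 0;-0.0061 -0.0255 0 0 0 -6.5 0;-0.0061 -0.0255 0 0 0 -6.5 0;-0.0061 -0.0255 0 0 0 -6.5 0;-0.0061 -0.0255 0 0 0 -6.5 0;-0.0061 -0.0255 0 0 0 -6.5 0;-0.0061 -0.0255 0 0 0 -6.5 0;-0.0061 -0.0255 0 0 0 -6.5 0;-0.0061 -0.0255 0 0 0 -6.5 0;-0.0061 -0.0255 0 0 0 -6.5 0;0 0 0 0 0 0 0;0 0 0 0 0 0 0"
}}

```text
time: 8.42
tool_pos: [0.4406, -0.2719, 0.1298]
ee_rot: [-3.142, -0.0, 1.777]
force: [0.6, 0.6, 0.3]
finger_gap: 0.497
```

```bash
python3 - <<'E'
from h import *
import pickle
o=bot.observe();print(o['time'],o['tool_pos'],o['ee_rot'],o['finger_gap'])
c=bot.camera('wrist');pickle.dump(c,open('w4.pkl','wb'))
cv2.imwrite('pics/w4.png',cv2.resize(c['image'],(800,600)))
c=bot.camera('top');pickle.dump(c,open('t4.pkl','wb'))
im=c['image'][150:290,150:330];cv2.imwrite('pics/t4.png',cv2.resize(im,None,fx=4,fy=4,interpolation=2))
E
```

```text
8.4167 [ 0.44063571 -0.27193745  0.1297574 ] [-3.14157866e+00 -8.30329623e-06  1.77745506e+00] 0.4974054531760867
```

View pics/w4.png

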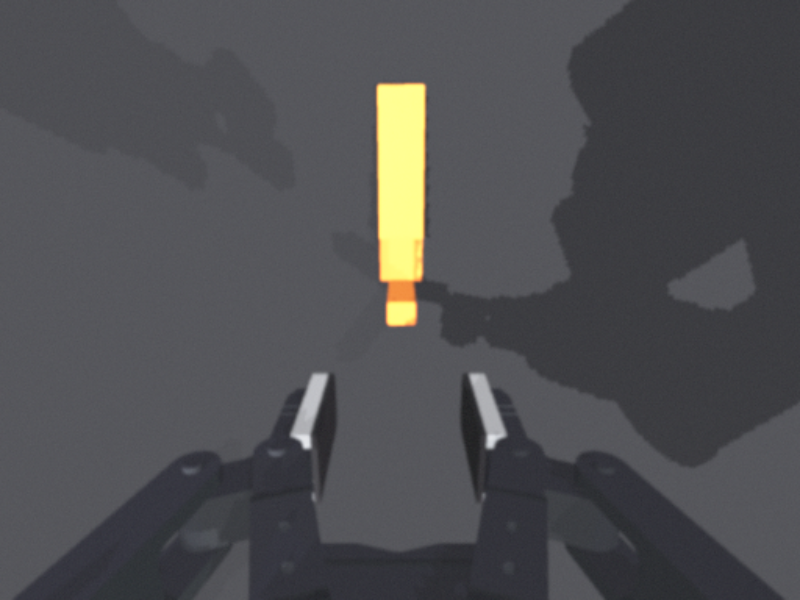

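View pics/t4.png

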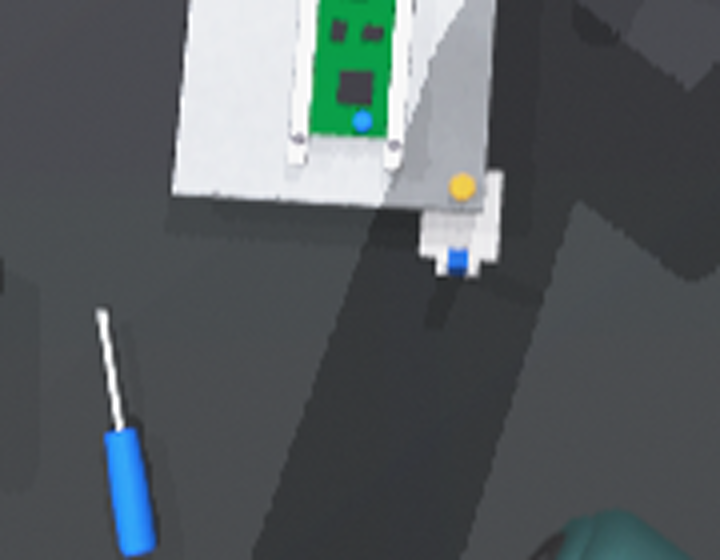

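The wedge is aligned with the jaws, its tab top at (401,314) and thin end at (401,85). In the top crop the screw is at (462,187) and the flat tab at (457,260), with the shim under the corner.

```bash
python3 - <<'E'
from h import *
import pickle
c=pickle.load(open('w4.pkl','rb'))
for n,u,v,z in [('wtab',401,314,.052),('tipmid',401,85,.0025)]: print(n,pix(c,u,v,z))
c=pickle.load(open('t4.pkl','rb'))
for n,u,v,z in [('screw',462,187,.040),('tab',457,259,.052),('rightcorner',500,262,.004),('frontright',502,172,.004),('leftfront',420,255,.004)]: print(n,pix(c,150+u/4,150+v/4,z,1))
E
```

```text
wtab [ 0.4421 -0.2706  0.052 ]
tipmid [ 0.4198 -0.1631  0.0025]
screw [0.5657 0.0285 0.04  ]
tab [0.5136 0.0335 0.052 ]
rightcorner [0.517  0.0022 0.004 ]
frontright [ 0.5823 -0.0011  0.004 ]
leftfront [0.5233 0.0593 0.004 ]
```

Emit:
{"api": "apply_moves", "payload": {
  "commands": "0.0015 0.001 -0.03 0 0 0 0;0 0 -0.03 0 0 0 0;0 0 -0.03 0 0 0 0;0 0 -0.0203 0 0 0 0;0 0 0 0 0 0 0;0 0 0 0 0 0 1;0 0 0 0 0 0 1;0 0 0 0 0 0 1;0 0 0 0 0 0 1;0 0 0 0 0 0 1;0 0 0 0 0 0 1",
  "force": 60
}}

```text
time: 9.43
tool_pos: [0.4435, -0.2705, 0.0208]
ee_rot: [3.14, 0.002, 1.779]
force: [-0.4, 2.2, 7.8]
finger_gap: 0.153
```

Emit:
{"api": "apply_moves", "payload": {
  "commands": "0 0 0.015 0 0 0 1;0 0 0.015 0 0 0 1;0 0 0.015 0 0 0 1;0.0112 0.0169 0 0 0 -1.7 1;0.0112 0.0169 0 0 0 -1.7 1;0.0112 0.0169 0 0 0 -1.7 1;0.0112 0.0169 0 0 0 -1.7 1;0.0112 0.0169 0 0 0 -1.7 1;0.0112 0.0169 0 0 0 -1.7 1;0.0112 0.0169 0 0 0 -1.7 1;0.0112 0.0169 0 0 0 -1.7 1;0.0112 0.0169 0 0 0 -1.7 1;0.0112 0.0169 0 0 0 -1.7 1;0 0 0 0 0 0 1;0 0 0 0 0 0 1"
}}

```text
time: 10.68
tool_pos: [0.555, -0.1003, 0.0648]
ee_rot: [3.141, 0.0, 1.485]
force: [-0.5, 0.8, -0.4]
finger_gap: 0.159
```

```bash
python3 - <<'E'
from h import *
import pickle
o=bot.observe();print(o['time'],o['tool_pos'],o['ee_rot'],o['finger_gap'],o['force'])
c=bot.camera('wrist');pickle.dump(c,open('w5.pkl','wb'))
cv2.imwrite('pics/w5.png',cv2.resize(c['image'],(800,600)))
E
```

```text
10.6833 [ 0.55500322 -0.10032255  0.06484306] [3.14106549e+00 3.19116970e-04 1.48485124e+00] 0.15895635164984354 [-0.53369365  0.8308902  -0.39459725]
```

View pics/w5.png

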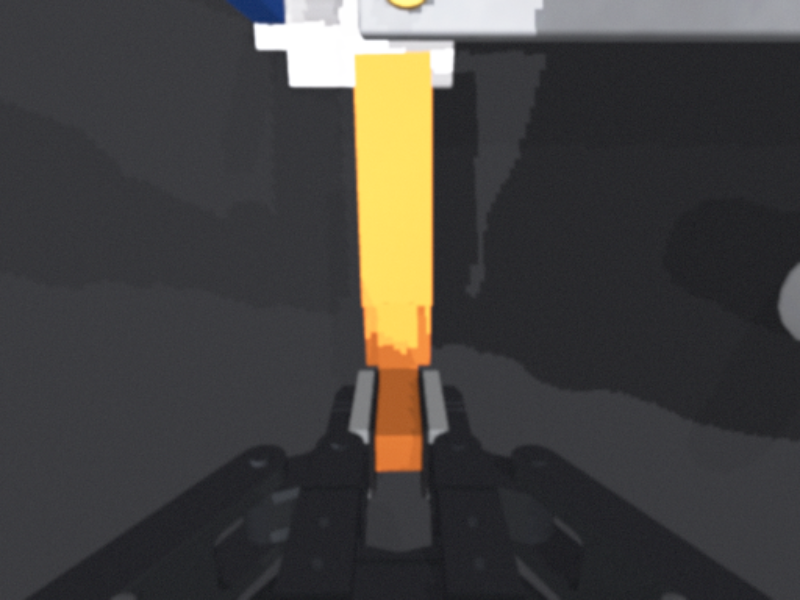

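The wedge is held straight with its tip at (355–432,53). The plate's right edge is level in the picture at v≈38, and the screw's edge shows at (407,3).

```bash
python3 - <<'E'
from h import *
import pickle
c=pickle.load(open('w5.pkl','rb'))
for n,u,v,z in [('tipL',356,55,.047),('tipR',431,53,.047),('screwnear',407,6,.036),('edgeL',370,31,.034),('edgeR',700,31,.034),('flatedgeL',290,86,.004),('flatedgeR',452,86,.004),('w baseL',362,305,.055),('baseR',432,305,.055)]: print(n,pix(c,u,v,z))
E
```

```text
tipL [0.5515 0.0088 0.047 ]
tipR [0.5744 0.0073 0.047 ]
screwnear [0.5685 0.023  0.036 ]
edgeL [0.556  0.0174 0.034 ]
edgeR [0.6632 0.0081 0.034 ]
flatedgeL [0.5214 0.0069 0.004 ]
flatedgeR [0.5852 0.0013 0.004 ]
w baseL [ 0.5452 -0.0693  0.055 ]
baseR [ 0.5691 -0.0714  0.055 ]
```

Emit:
{"api": "apply_moves", "payload": {
  "commands": "0.004 0 -0.012 0 0 0 1;0 0 -0.012 0 0 0 1;0 0 -0.012 0 0 0 1;0 0 -0.003 0 0 0 1;0 0 0 0 0 0 1;0 0 0 0 0 0 1"
}}

```text
time: 11.23
tool_pos: [0.5582, -0.1014, 0.0252]
ee_rot: [-3.141, -0.0, 1.482]
force: [0.2, -1.1, -0.1]
finger_gap: 0.155
```

Emit:
{"api": "apply_moves", "payload": {
  "commands": "0 0 -0.0005 0 0 0 1;0 0 0 0 0 0 1;0 0 0 0 0 0 1"
}}

```text
time: 11.48
tool_pos: [0.5588, -0.1011, 0.0254]
ee_rot: [3.141, 0.0, 1.482]
force: [0.1, 0.4, -1.0]
finger_gap: 0.154
```

Emit:
{"api": "apply_moves", "payload": {
  "commands": "0 0 -0.0005 0 0 0 1;0 0 0 0 0 0 1;0 0 0 0 0 0 1"
}}

```text
time: 11.73
tool_pos: [0.5587, -0.1009, 0.0246]
ee_rot: [3.141, 0.0, 1.483]
force: [0.1, -0.1, -0.9]
finger_gap: 0.156
```

Emit:
{"api": "apply_moves", "payload": {
  "commands": "0 0 -0.0005 0 0 0 1;0 0 0 0 0 0 1;0 0 0 0 0 0 1"
}}

```text
time: 11.98
tool_pos: [0.5588, -0.1011, 0.0242]
ee_rot: [3.141, 0.0, 1.482]
force: [0.1, -0.7, 2.1]
finger_gap: 0.152
```

Emit:
{"api": "apply_moves", "payload": {
  "commands": "0 0 -0.0005 0 0 0 1;0 0 0 0 0 0 1;0 0 0 0 0 0 1"
}}

```text
time: 12.23
tool_pos: [0.5589, -0.1012, 0.0237]
ee_rot: [3.141, 0.0, 1.482]
force: [-0.9, -1.9, 5.1]
finger_gap: 0.151
```

```bash
python3 - <<'E'
from h import *
import pickle
o=bot.observe();print(o['time'],o['tool_pos'],o['force'],o['moment'])
c=bot.camera('wrist');im=c['image'][0:110,150:330];pickle.dump(c,open('w6.pkl','wb'))
cv2.imwrite('pics/w6.png',cv2.resize(im,None,fx=4,fy=4,interpolation=2))
E
```

```text
12.2333 [ 0.55885415 -0.10119377  0.0237178 ] [-0.86097812 -1.90399265  5.09032254] [0.0256454  0.03379412 0.04839941]
```

View pics/w6.png

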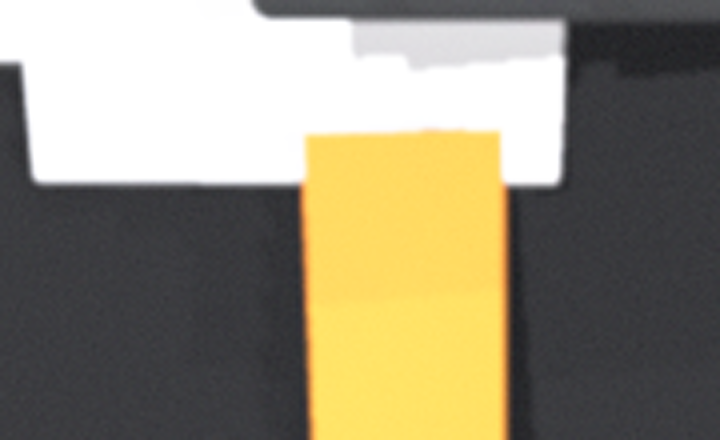

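The wedge's tip rests on the flat shim, with contact at TCP z≈0.0243 (force 5 N). I'll ease off 0.4 mm and slide in.

Emit:
{"api": "apply_moves", "payload": {
  "commands": "0 0 0.0004 0 0 0 1;0.0003 0.003 0 0 0 0 1;0.0003 0.003 0 0 0 0 1;0.0003 0.003 0 0 0 0 1;0.0003 0.003 0 0 0 0 1;0.0002 0.003 0 0 0 0 1;0.0003 0.003 0 0 0 0 1;0.0003 0.003 0 0 0 0 1;0.0003 0.003 0 0 0 0 1;0 0 0 0 0 0 1;0 0 0 0 0 0 1"
}}

```text
time: 13.2
tool_pos: [0.5611, -0.0763, 0.024]
ee_rot: [3.141, -0.0, 1.482]
force: [1.3, -0.7, 5.1]
finger_gap: 0.152
```

Emit:
{"api": "apply_moves", "payload": {
  "commands": "0.0002 0.002 0 0 0 0 1;0.0002 0.002 0 0 0 0 1;0 0 0 0 0 0 1;0 0 0 0 0 0 1"
}}

```text
time: 13.53
tool_pos: [0.5616, -0.0729, 0.0241]
ee_rot: [3.141, 0.0, 1.482]
force: [0.5, -1.8, 5.5]
finger_gap: 0.15
```

Emit:
{"api": "apply_moves", "payload": {
  "commands": "0.0001 0.0015 0 0 0 0 1;0.0001 0.0015 0 0 0 0 1;0 0 0 0 0 0 1;0 0 0 0 0 0 1"
}}

```text
time: 13.87
tool_pos: [0.5619, -0.07, 0.0241]
ee_rot: [3.141, 0.0, 1.482]
force: [0.3, -2.2, 6.1]
finger_gap: 0.15
```

Emit:
{"api": "apply_moves", "payload": {
  "commands": "0.0001 0.0015 0 0 0 0 1;0.0001 0.0015 0 0 0 0 1;0 0 0 0 0 0 1;0 0 0 0 0 0 1"
}}

```text
time: 14.2
tool_pos: [0.5622, -0.0671, 0.0242]
ee_rot: [3.141, 0.0, 1.482]
force: [0.6, -2.7, 5.5]
finger_gap: 0.155
```

Emit:
{"api": "apply_moves", "payload": {
  "commands": "0 0 0.0006 0 0 0 1;0 0 0 0 0 0 1;0 0 0 0 0 0 1"
}}

```text
time: 14.45
tool_pos: [0.5618, -0.0668, 0.0244]
ee_rot: [3.142, -0.0, 1.482]
force: [0.6, -1.7, 3.4]
finger_gap: 0.153
```

Emit:
{"api": "apply_moves", "payload": {
  "commands": "0.0001 0.0015 0 0 0 0 1;0.0001 0.0015 0 0 0 0 1;0 0 0 0 0 0 1;0 0 0 0 0 0 1"
}}

```text
time: 14.78
tool_pos: [0.5617, -0.0637, 0.0244]
ee_rot: [-3.141, -0.0, 1.482]
force: [0.5, -1.1, 4.2]
finger_gap: 0.148
```

Emit:
{"api": "apply_moves", "payload": {
  "commands": "0.0001 0.0015 0 0 0 0 1;0.0001 0.0015 0 0 0 0 1;0 0 0 0 0 0 1;0 0 0 0 0 0 1"
}}

```text
time: 15.12
tool_pos: [0.562, -0.0607, 0.0244]
ee_rot: [-3.141, -0.0, 1.482]
force: [-0.5, -0.9, 3.5]
finger_gap: 0.147
```

Emit:
{"api": "apply_moves", "payload": {
  "commands": "0.0002 0.0015 0 0 0 0 1;0.0001 0.0015 0 0 0 0 1;0 0 0 0 0 0 1;0 0 0 0 0 0 1"
}}

```text
time: 15.45
tool_pos: [0.5624, -0.0577, 0.0245]
ee_rot: [-3.142, -0.0, 1.482]
force: [0.8, -0.8, 2.8]
finger_gap: 0.151
```

Emit:
{"api": "apply_moves", "payload": {
  "commands": "0.0001 0.0015 0.0002 0 0 0 1;0.0001 0.0015 0 0 0 0 1;0 0 0 0 0 0 1;0 0 0 0 0 0 1"
}}

```text
time: 15.78
tool_pos: [0.5624, -0.0545, 0.0245]
ee_rot: [-3.141, -0.0, 1.482]
force: [1.2, -0.8, 3.1]
finger_gap: 0.152
```

Emit:
{"api": "apply_moves", "payload": {
  "commands": "0.0002 0.0015 0 0 0 0 1;0.0001 0.0015 0 0 0 0 1;0 0 0 0 0 0 1;0 0 0 0 0 0 1"
}}

```text
time: 16.12
tool_pos: [0.5628, -0.0517, 0.0246]
ee_rot: [-3.141, -0.0, 1.482]
force: [0.0, -0.6, 1.8]
finger_gap: 0.155
```

Emit:
{"api": "apply_moves", "payload": {
  "commands": "0.0001 0.0015 0 0 0 0 1;0.0001 0.0015 0 0 0 0 1;0 0 0 0 0 0 1;0 0 0 0 0 0 1"
}}

```text
time: 16.45
tool_pos: [0.563, -0.0487, 0.0246]
ee_rot: [-3.141, -0.0, 1.482]
force: [0.2, -0.5, 2.1]
finger_gap: 0.15
```

Emit:
{"api": "apply_moves", "payload": {
  "commands": "0.0002 0.0015 0 0 0 0 1;0.0001 0.0015 0 0 0 0 1;0 0 0 0 0 0 1;0 0 0 0 0 0 1"
}}

```text
time: 16.78
tool_pos: [0.5634, -0.0457, 0.0247]
ee_rot: [-3.141, -0.0, 1.482]
force: [0.8, -0.3, 2.9]
finger_gap: 0.151
```

Emit:
{"api": "apply_moves", "payload": {
  "commands": "0.0001 0.0015 0 0 0 0 1;0.0001 0.0015 0 0 0 0 1;0 0 0 0 0 0 1;0 0 0 0 0 0 1"
}}

```text
time: 17.12
tool_pos: [0.5636, -0.0427, 0.0247]
ee_rot: [-3.142, -0.0, 1.482]
force: [0.6, -0.2, 2.5]
finger_gap: 0.146
```

Emit:
{"api": "apply_moves", "payload": {
  "commands": "0.0002 0.0015 0 0 0 0 1;0.0001 0.0015 0 0 0 0 1;0 0 0 0 0 0 1;0 0 0 0 0 0 1"
}}

```text
time: 17.45
tool_pos: [0.5639, -0.0397, 0.0247]
ee_rot: [-3.142, -0.0, 1.482]
force: [0.5, -1.2, 2.1]
finger_gap: 0.154
```

Emit:
{"api": "apply_moves", "payload": {
  "commands": "0.0001 0.0015 0 0 0 0 1;0.0001 0.0015 0 0 0 0 1;0 0 0 0 0 0 1;0 0 0 0 0 0 1"
}}

```text
time: 17.78
tool_pos: [0.5641, -0.0367, 0.0247]
ee_rot: [3.142, -0.0, 1.482]
force: [1.3, -1.0, 2.7]
finger_gap: 0.153
```

Emit:
{"api": "apply_moves", "payload": {
  "commands": "0.0002 0.0015 0 0 0 0 1;0.0001 0.0015 0 0 0 0 1;0 0 0 0 0 0 1;0 0 0 0 0 0 1"
}}

```text
time: 18.12
tool_pos: [0.5645, -0.0339, 0.0247]
ee_rot: [3.141, -0.0, 1.482]
force: [1.0, -1.5, 4.0]
finger_gap: 0.152
```

```bash
python3 - <<'E'
from h import *
import pickle
o=bot.observe();print(o['time'],o['tool_pos'],o['force'],o['moment'])
c=bot.camera('top');pickle.dump(c,open('t7.pkl','wb'))
im=c['image'][150:240,220:330];cv2.imwrite('pics/t7.png',cv2.resize(im,None,fx=6,fy=6,interpolation=2))
E
```

```text
18.1167 [ 0.56449674 -0.03387232  0.02472592] [ 0.95257074 -1.49849004  3.96518409] [-0.23687393 -0.1309694  -0.04326625]
```

Emit:
{"api": "apply_moves", "payload": {
  "commands": "0.0001 0.001 0 0 0 0 1;0.0001 0.001 0 0 0 0 1;0 0 0 0 0 0 1;0 0 0 0 0 0 1"
}}

```text
time: 18.5
tool_pos: [0.5648, -0.0322, 0.0248]
ee_rot: [3.141, 0.0, 1.483]
force: [-0.1, -4.5, 5.4]
finger_gap: 0.154
```

Emit:
{"api": "apply_moves", "payload": {
  "commands": "0.0001 0.001 0 0 0 0 1;0.0001 0.001 0 0 0 0 1;0 0 0 0 0 0 1;0 0 0 0 0 0 1"
}}

```text
time: 18.83
tool_pos: [0.565, -0.0307, 0.0248]
ee_rot: [3.141, 0.001, 1.483]
force: [-1.1, -7.2, 5.4]
finger_gap: 0.151
```

Emit:
{"api": "apply_moves", "payload": {
  "commands": "0.0001 0.001 0.0002 0 0 0 1;0.0001 0.0005 0.0002 0 0 0 1;0 0 0 0 0 0 1;0 0 0 0 0 0 1"
}}

```text
time: 19.17
tool_pos: [0.5649, -0.0297, 0.0249]
ee_rot: [-3.141, 0.002, 1.483]
force: [0.7, -8.8, 2.2]
finger_gap: 0.152
```

```bash
python3 - <<'E'
from h import *
import pickle
c=bot.camera('top');pickle.dump(c,open('t8.pkl','wb'))
o=bot.observe();print(o['time'],o['tool_pos'],o['force'])
# image motion of holder vs start (board region, yellow screw unseen maybe)
a=np.load('top0.npz')['im'];b=c['image']
A=[cv2.cvtColor(i,cv2.COLOR_BGR2GRAY)[95:205,190:285].astype(np.float32) for i in(a,b)]
print(cv2.phaseCorrelate(A[0],A[1],cv2.createHanningWindow((95,110),cv2.CV_32F)))
E
```

```text
19.2167 [ 0.56491914 -0.02974077  0.02488045] [-0.11205963 -9.72177107  2.53920968]
((-0.08715401641829601, 0.01903022314270686), 0.871104073524475)
```

Emit:
{"api": "apply_moves", "payload": {
  "commands": "0 -0.0004 0.0001 0 0 0 1;0 -0.0004 0.0001 0 0 0 1;0 0 0 0 0 0 1;0 0 0 0 0 0 1"
}}

```text
time: 19.55
tool_pos: [0.5649, -0.0298, 0.0249]
ee_rot: [-3.141, 0.001, 1.482]
force: [0.9, -6.2, 0.7]
finger_gap: 0.152
```

Emit:
{"api": "apply_moves", "payload": {
  "commands": "0 -0.0005 0 0 0 0 1;0 -0.0005 0 0 0 0 1;0 0 0 0 0 0 1;0 0 0 0 0 0 1"
}}

```text
time: 19.88
tool_pos: [0.5648, -0.0299, 0.0249]
ee_rot: [-3.141, -0.0, 1.482]
force: [1.9, -0.3, -2.8]
finger_gap: 0.153
```

Emit:
{"api": "apply_moves", "payload": {
  "commands": "0 0 0 0 0 0 0.6;0 0 0 0 0 0 0.5;0 0 0 0 0 0 0.4;0 0 0 0 0 0 0.4;0 0 0 0 0 0 0.4"
}}

```text
time: 20.3
tool_pos: [0.5648, -0.0301, 0.0253]
ee_rot: [-3.141, -0.0, 1.482]
force: [-0.8, -0.6, -0.4]
finger_gap: 0.3
```

```bash
python3 - <<'E'
from h import *
o=bot.observe();print(o['time'],o['tool_pos'],o['force'],o['finger_gap'])
c=bot.camera('wrist')
cv2.imwrite('pics/w9.png',cv2.resize(c['image'],(800,600)))
E
```

```text
20.3 [ 0.56476796 -0.03006195  0.02528401] [-0.8485843  -0.64402731 -0.35831568] 0.2997893223961852
```

View pics/w9.png

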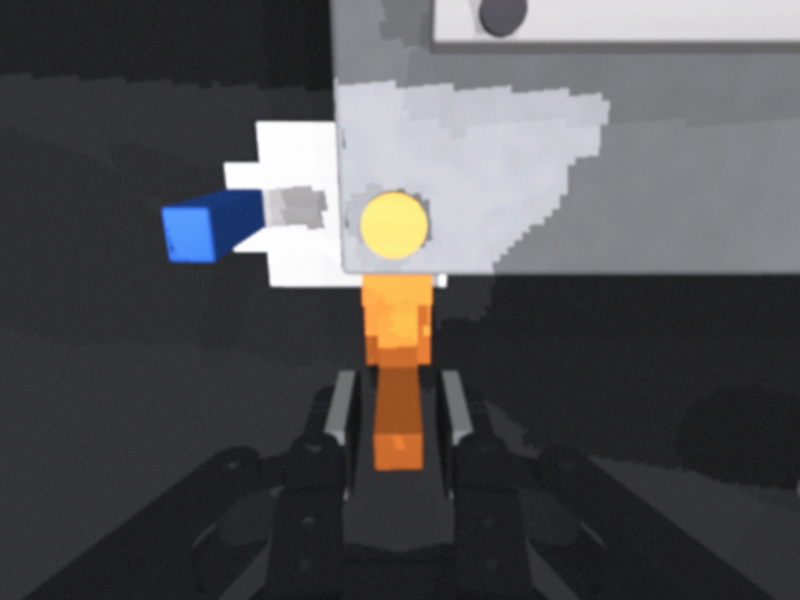

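The jaws are clear of the tab. The wedge is under the foot, with the screw at (394,225) in line with it, and the flat shim's rear edge runs from (257,122) to (270,287).

```bash
python3 - <<'E'
from h import *
c=bot.camera('wrist')
S=pix(c,394,225,.040);a=pix(c,257,122,.004);b=pix(c,270,287,.004);t=pix(c,189,234,.052);r=pix(c,445,286,.004);w=pix(c,398,452,.052)
print('screw',S,'corners',a,b,'tab',t,'frontright',r,'wtab',w)
m=(a+b)/2;d=(b-a)[:2];print('width',np.linalg.norm(d)); n=np.array([-d[1],d[0]])/np.linalg.norm(d)
print('dot est from tab',t[:2]+.05*n,n)
rr=r[:2]-b[:2];e=rr/np.linalg.norm(rr);print('len right edge',np.linalg.norm(rr),e,'dot2',t[:2]+.05*e)
E
```

```text
screw [0.5691 0.0317 0.04  ] corners [0.5269 0.063  0.004 ] [0.5211 0.0069 0.004 ] tab [0.5186 0.0361 0.052 ] frontright [0.5847 0.0016 0.004 ] wtab [ 0.5645 -0.0326  0.052 ]
width 0.056399024814264294
dot est from tab [0.5683349  0.03095807] [ 0.99469805 -0.10283866]
len right edge 0.06382045126759915 [ 0.99654576 -0.08304548] dot2 [0.56842729 0.03194773]
```

Emit:
{"api": "apply_moves", "payload": {
  "commands": "0 0 0.02 0 0 0 0.4;0 0 0.03 0 0 0 0.4;0 0 0.03 0 0 0 0.4;0 -0.01 0.03 0 0 0 0.4;0 -0.03 0.02 0 0 0 0.4;0 -0.03 0.01 0 0 0 0.4;0 -0.03 0 0 0 0 0.4;0 0 0 0 0 0 0.4"
}}

```text
time: 21.07
tool_pos: [0.5663, -0.1354, 0.1668]
ee_rot: [3.138, 0.003, 1.48]
force: [1.3, 0.4, -0.5]
finger_gap: 0.297
```

```bash
python3 - <<'E'
from h import *
o=bot.observe();print(o['time'],o['tool_pos'],o['force'])
c=bot.camera('top')
a=np.load('top0.npz')['im'];b=c['image']
for r in [(95,205,190,285),(210,290,105,215),(110,150,290,330)]:
    A=[cv2.cvtColor(i,cv2.COLOR_BGR2GRAY)[r[0]:r[1],r[2]:r[3]].astype(np.float32) for i in(a,b)]
    print(cv2.phaseCorrelate(A[0],A[1],cv2.createHanningWindow(A[0].shape[::-1],cv2.CV_32F)))
c=bot.camera('wrist');np.savez('end.npz',P=cloud(c))
P=cloud(c);m=(P[...,0]>.56)&(P[...,0]<.75)&(P[...,1]>.02)&(P[...,1]<.2)&(abs(P[...,2]-.034)<.004)
q=P[m];k=np.linalg.lstsq(np.c_[q[:,:2],np.ones(len(q))],q[:,2],rcond=None)[0];print('plane',k,m.sum())
E
```

```text
21.0667 [ 0.56633541 -0.13537143  0.16683431] [ 1.25280145  0.43699968 -0.53623963]
((0.013763586793601235, 0.04440061537000162), 0.9341166958212852)
((-0.11129479576893431, 0.17100794664391827), 0.9100284699598948)
((-0.011435970779313465, 0.06133098913931434), 0.9887015816569328)
plane [0. 0. 0.] 0
```

```bash
python3 -c "
from workcell import bot
print(bot.job_done())"
```

```text
the job is handed in; nothing more can be done
None
```

Both shims are in place under the short foot, everything is released, and I handed the job in at about 21 s of the 56 s.

- **Flat shim:** I slid it in from the front and released it. The last wrist picture puts its blue dot about 1 mm from the foot's axis.
- **Tapered shim:** I slid it in from the right on top of the flat shim. It went about 4.5 mm past first touch, and the push rose to about 9–10 N. The wedge stayed put when I took the push off and opened the jaws. Its thin end is about 45 mm past the axis, and its tab about 64 mm outside it.
- **Holder and other things:** Comparing top pictures, the holder, the meter, the screwdriver and the jar moved less than about 0.5 mm. The robot is clear of everything.

**Not measured:** I did not measure the force between foot and wedge directly. From the push I estimate about 10–13 N, assuming ordinary friction, which is inside the 2–15 N band. My last levelness check, a plane fit to depth, found no usable points. That the holder is level therefore rests only on the unchanged top view.

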